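# Close a spoked-wheel clamp on a copper half-round and lock it

## Task

Clamp the copper half-round in the fixture: with a finger, push a spoke of the handwheel round clockwise (seen from above) until the vee jaw has pressed the half-round fully flat against the fence and is snug on it, then push the lock lever in until it rests against its stop pin, and leave everything clear. The half-round is freshly glued, so move it only with the jaw: do not touch it, do not push the jaw itself, and leave the other things on the fixture and the table where they are.

Things in the scene. Friction and masses are not known exactly. Their poses are not given: they have to be found in the camera images.
- fixture: Fixed clamping fixture, origin on the table under its centre; +y = clamping direction, z up. MDF baseboard 230 x 430, top at z=18. At x=0, along y: grey gearbox, 70 wide, y -190 to -40, top z=62, wheel over it at y=-130; jaw on its rod; half-round; aluminium fence, 130 wide, top z=83, clamping face at y=+165. Lock lever's post at x=+60, y=0.
- handwheel (a joint): Handwheel angle (rad), grows clockwise seen from above. Range 0 to 3.4, starts 0 to 0.6. Stays where left; turning takes 0.15 N m, more once the jaw pushes. Each rad drives the jaw 18 mm towards the fence. With the half-round flat on the fence and the jaw snug it stands at about 2.78 and goes no farther.
- wheel_hub (a point): Centre of the handwheel on its upright axis, at the spokes' mid-height (95 above the table). Hub 48 across, its top 12 above this point. Four level steel spokes, round bars 10 thick, 90 degrees apart, each ending in a black ball 18 across centred 85 from the axis. 28 free between spokes' underside and gearbox top.
- spoke_tip (a point): Centre of the ball at the end of one of the four spokes, 85 from the hub's axis.
- jaw: Aluminium vee jaw, 84 wide, 52 high, driven along the fixture's y (at x=0) by the wheel. Origin: where the two vee faces meet, at the baseboard's top; the vee opens towards the fence, 120 degrees wide. Fixture y of the origin: 63 with the wheel at 0, about 113 when snug on the seated half-round.
- workpiece: Loose copper-clad half-round standing on the baseboard between jaw and fence: half-disc of radius 45, 60 high, about 0.35 kg. Origin: middle of the flat face's lower edge; +y points out of the flat face to the fence, the round side looks to the jaw. Starts 10 to 30 short of the fence, up to 6 off-centre, slightly skewed.
- lock_lever (a joint): Lock lever angle (rad): 0 = locked, parallel to the fixture's +y, against its stop pin; grows clockwise seen from above as its free end swings out to the fixture's +x. Range 0 to 1.35, starts 0.8 to 1.25. Stays where left; turning takes 0.08 N m.
- lever_pivot (a point): On the upright pivot axis of the lock lever, at mid-height of the lever bar (68 above the table, 50 above the baseboard). Pivot cap 26 across.
- lever_tip (a point): Centre of the black ball, 18 across, at the free end of the lock lever, 72 from the pivot. The lever is a flat steel bar 11 wide and 10 high. The stop pin stands on the jaw's side of the lever; the lever's outer side (fixture +x) is free.
- tape_roll: roll of yellow tape lying flat on the baseboard, 52 across, 22 high. Leave it where it is.
- small_half: small copper half-round standing on the baseboard, 48 wide, 40 high. Leave it where it is.
- sanding_block: cork sanding block on the baseboard, 30 x 70 x 25. Leave it where it is.
- drilled_plate: black steel plate with six holes on the table, 70 x 120 x 20. Leave it where it is.
- copper_collar: thin copper ring on the table, 110 across, 35 high. Leave it where it is.
- screwdriver: screwdriver lying on the table. Leave it where it is.

How it is judged (in metres and radians):
On the way, in this order (a step that is already met when the one before it is completed fails the run):
1. the jaw has pressed the half-round flat on the fence and is snug on it (y of workpiece in the frame of fixture above 0.162 m and angle between the y axis of workpiece and the y axis of fixture, either way round below 0.05 rad and y of jaw in the frame of fixture above 0.11 m), for 0.2 s.
2. the lock lever is pushed in to its stop (value of joint lock_lever below 0.08 rad), for 0.2 s.
At the end, for the whole second after the job is handed in: The half-round stands upright and still, its flat face within 3 mm of the fence and square to it within 0.05 rad, the jaw within 3 mm of its snug position, and the lock lever within 0.08 rad of its stop (all of step 1 and value of joint lock_lever below 0.08 rad and angle between workpiece's own z axis and vertical below 0.05 rad and linear speed of workpiece below 0.01 m/s); the robot touches nothing.
It fails at once if the robot touches the half-round (contact force between any of the fingers, the arm and workpiece above 1 N).
It fails at once if the robot pushes on the jaw itself (contact force between any of the fingers, the arm and jaw above 1 N).
It fails at once if the half-round is lifted or tipped (z of workpiece in the frame of fixture above 0.028 m or angle between workpiece's own z axis and vertical above 0.25 rad).
It fails at once if another thing on the fixture or table is moved by more than 25 mm (distance of any of tape_roll, small_half, sanding_block, drilled_plate, copper_collar, screwdriver from where it was at the start of the episode above 0.025 m).
It also fails if it takes over 61 s, if anything falls off the work surface, if the arm or the gripper's body presses on something with over 40 N, if the wrist force passes 120 N, or if a joint passes its speed limit or range.

## Robot

A 7-joint arm with a two-finger parallel gripper is mounted at the origin on the work surface. World frame = base frame: x ahead of the robot, y to its left, z up, the work surface at z = 0. Lengths are in mm, angles in rad, forces in N, time in s.
With the tool pointing down it reaches from about 400 to 850 mm from the base axis. Payload 10.4 kg.
Tool frame: the origin (TCP) lies at the very end of the fingers, on their centre line; the grasp point (between the pads) lies 19 mm behind it (grip_depth is the distance from the TCP to the grasp point, in mm); z points along the fingers, y is the line along which they close (so a half turn about z gives the same grasp; the last joint's range is limited). The gripper opens to 85 mm and grips with 20 to 120 N. Pads are 22 mm wide; open, the fingers measure 114 mm over their backs; the gripper's body (76 mm by 85 mm) begins 54 mm behind the grasp point. The pads swing forward as they close: fully open they stand 13 mm farther back than shut.
Start: joints at [1.216, 0.332, -0.065, 1.46, 0.022, 1.35, -0.088], TCP at [203.614, -590.928, 195.538] pointing down, gripper open.
Joint ranges: [-2.6, 2.6], [-0.5, 2.12], [-1.47, 1.34], [0.16, 2.42], [-1.27, 4.41], [0.06, 2.06], [-2.6, 2.6]. Speed limits (rad/s): [2.22, 2.22, 2.79, 2.79, 3.14, 3.14, 3.14].

## Interface

Orientations are given as [roll, pitch, yaw] about the fixed x, y, z axes, in that order (R = Rz(yaw) Ry(pitch) Rx(roll)).
In Python, from cell import * gives the robot as it stands. Calls block until the motion is done:
- reach(position, orientation): joint-space move of the TCP to a pose.
- movel(position, rate=150, rot=None): straight line of the TCP; rot=None keeps the orientation; rate is the mean speed in mm/s.
- move_joints(angles): joint-space move.
- gripper_open() and gripper_close(strength=None): open the fingers fully, or close them until they stop; strength is the grip in N (None keeps the last).
- wait(seconds).
- inverse_kinematics(position, orientation): joint angles nearest the present ones, or None.
- get_obs(): the state.
- snapshot(name): name is "side" or "top" or "wrist"; returns the picture (420x560x3 uint8, red, green, blue); there is no depth.
- camera_info(name): a dict with "intrinsics" (3x3 intrinsics, pixels), "position" and "rotation" of the camera in the world. Camera axes: x right, y down, z forward; pixel columns grow to the right and rows downward; lengths in mm; the calibration is good to about 2 mm. A picture is of the moment at which its call begins: read the wrist's pose just before it. camera_info takes no time and is no camera call; for the wrist camera it gives the pose at the moment of the call.
A pose or a line that the arm cannot do raises MotionError and nothing moves.
- sign_off(): hands the job in; it is judged then, once.
Trained networks look in the newest picture that a camera, given by its name, has taken for a name from the list of things; names that differ only in an ending like _2 or _b are one class to them, and where a whole thing is asked for, a point or a joint stands for the part that bears it (a point fixed in the world has none). Each returns a list of dicts, best first, with "conf" (0 to 1); they miss things now and then, are a little off and sometimes report something else, mostly with a low value. They report only what shows in the picture. A call takes as long as a camera call.
- find_in(camera, thing): "location" ([column, row] in pixels, amid what is visible of it).
- trace(camera, thing): "pixels" (420x560 bool, what is visible of it) and "location" ([column, row] in pixels, amid what is visible of it).
- landmark_of(camera, thing): "location" ([column, row] in pixels: a listed point, or the origin of a listed thing).
The state is a dict: "time": time; "q": joint angles; "joint_velocities": joint speeds; "joint_efforts": joint torques, N m; "tcp_pos": TCP position; "tool_rot": TCP orientation; "ft_force": force on the tool from outside, world axes, zero at the start; "moment": the same for the moment, N m; "width": finger opening in mm; "finger_force": force on a finger pad.
Only numpy, scipy, OpenCV 4.12 (cv2) and the standard library are available. Lean on these libraries where they do the work, as an engineer would, in place of code of your own. Each camera call takes 0.05 s, during which the arm holds its last target. There are 200 camera calls.

## Working session

There is one attempt and no reset: what is moved stays moved. The work goes in short steps, each a Python script; the robot and the scene stay as the last script left them, time stands still between calls to the robot, and variables do not carry over. Pictures are saved under pics/ and viewed, at most 10 in all, crops included, and the job is handed in when it is done.

```bash
mkdir -p pics; ls; cat > h.py <<'E'
from cell import *
import numpy as np, cv2
def ray(cam,px,z):
    c=camera_info(cam);K=np.array(c["intrinsics"]);R=np.array(c["rotation"]);p=np.array(c["position"])
    d=R@np.linalg.solve(K,[px[0],px[1],1.]);return p+d*(z-p[2])/d[2]
E
python3 - <<'E'
from h import *
for c in("top","side"):
    im=snapshot(c);cv2.imwrite(f"pics/{c}0.png",im[:,:,::-1])
    print(c,camera_info(c)["position"])
    for t,z in(("fixture",0),("wheel_hub",95),("spoke_tip",95),("jaw",18),("workpiece",18),("lever_pivot",68),("lever_tip",68)):
        for d in landmark_of(c,t)[:4]: print(t,round(d["conf"],2),np.round(d["location"]),ray(c,d["location"],z).round(1))
o=get_obs();print(o["time"],o["tcp_pos"],o["tool_rot"],o["width"])
E
```

```text
pics
top [ 346.10028989   57.16201208 1152.49203998]Traceback (most recent call last):
  File "<stdin>", line 6, in <module>
  File "h.py", line 5, in ray
    d=R@np.linalg.solve(K,[px[0],px[1],1.]);return p+d*(z-p[2])/d[2]
                                                                ~^^^
IndexError: invalid index to scalar variable.
```

```bash
cat > h.py <<'E'
from cell import *
import numpy as np, cv2
from scipy.spatial.transform import Rotation as Ro
def ray(cam,px,z):
    c=camera_info(cam);K=np.array(c["intrinsics"]);R=np.array(c["rotation"]);p=np.array(c["position"])
    if R.ndim==1: R=Ro.from_euler("xyz",R).as_matrix()
    d=R@np.linalg.solve(K,[px[0],px[1],1.]);return p+d*(z-p[2])/d[2]
E
python3 - <<'E'
from h import *
for c in("top","side"):
    im=snapshot(c);cv2.imwrite(f"pics/{c}0.png",im[:,:,::-1])
    print(c,camera_info(c)["position"],camera_info(c)["rotation"])
    for t,z in(("fixture",0),("wheel_hub",95),("spoke_tip",95),("jaw",18),("workpiece",18),("lever_pivot",68),("lever_tip",68)):
        for d in landmark_of(c,t)[:4]: print(t,round(d["conf"],2),np.round(d["location"]),ray(c,d["location"],z).round(1))
o=get_obs();print(o["time"],o["tcp_pos"],o["tool_rot"],o["width"])
E
```

```text
top [ 346.10028989   57.16201208 1152.49203998] [-2.94572671 -0.03551205 -1.54365599]
wheel_hub 0.6 [326. 212.] [550.9 -89.5  95. ]
spoke_tip 0.6 [336. 186.] [ 628.5 -116.9   95. ]
jaw 0.85 [258. 203.] [586.4 103.4  18. ]
workpiece 0.88 [234. 195.] [609.6 178.3  18. ]
lever_pivot 0.57 [282. 184.] [635.4  36.2  68. ]
lever_tip 0.7 [275. 162.] [702.   56.6  68. ]
side [286.8539758  791.07801998 870.35054986] [-2.34460345 -0.01791552 -2.76701313]
fixture 0.73 [266. 236.] [583.2  39.    0. ]
wheel_hub 0.85 [296. 181.] [553.4 -89.3  95. ]
wheel_hub 0.74 [269. 164.] [ 644.1 -128.1   95. ]
spoke_tip 0.56 [270. 167.] [ 637.  -116.2   95. ]
jaw 0.57 [256. 248.] [585.5  99.6  18. ]
workpiece 0.57 [234. 271.] [606.8 186.1  18. ]
lever_pivot 0.68 [248. 207.] [641.2  20.8  68. ]
lever_tip 0.62 [219. 207.] [709.4  49.9  68. ]
0.9 [ 203.58833874 -590.92021242  195.5460524 ] [ 3.14152717e+00 -4.83445445e-05  3.31713216e-01] 85.24561962991139
```

View pics/top0.png

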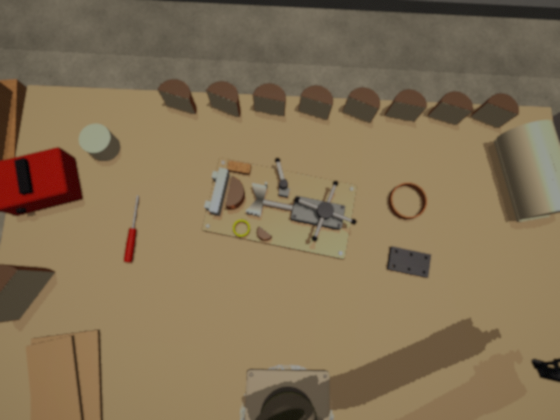

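View pics/side0.png

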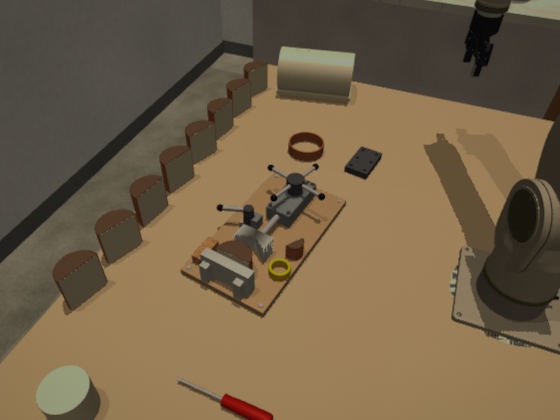

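```bash
python3 - <<'E'
from h import *
for z in(420,380,340,300):
    for yaw in(0.33,1.37,-0.2):
        q=inverse_kinematics([570,-40,z],[np.pi,0,yaw])
        print(z,yaw,None if q is None else np.round(q,2))
        if q is not None: break
    if q is not None: break
gripper_close()
reach([570,-40,z],[np.pi,0,yaw])
im=snapshot("wrist");cv2.imwrite("pics/w0.png",im[:,:,::-1])
print(camera_info("wrist")["position"],camera_info("wrist")["rotation"])
for t,h in(("fixture",0),("wheel_hub",95),("spoke_tip",95),("jaw",18),("workpiece",18),("lever_pivot",68),("lever_tip",68)):
    for d in landmark_of("wrist",t)[:4]: print(t,round(d["conf"],2),np.round(d["location"]),ray("wrist",d["location"],h).round(1))
o=get_obs();print(o["time"],o["tcp_pos"],o["width"],o["ft_force"])
E
```

```text
420 0.33 [ 0.52  0.27 -0.72  1.13  0.18  1.8  -1.37]
[647.99076222 -15.29850149 598.47621433] [ 2.81501567e+00 -4.72350507e-04 -1.24161342e+00]
fixture 0.78 [240. 130.] [575.3  34.4   0. ]
wheel_hub 0.87 [312. 176.] [558.1 -88.6  95. ]
wheel_hub 0.16 [352. 129.] [ 637.2 -118.    95. ]
spoke_tip 0.61 [351. 131.] [ 634.1 -117.8   95. ]
spoke_tip 0.38 [311. 176.] [557.1 -88.3  95. ]
jaw 0.7 [197. 108.] [586.7 106.1  18. ]
jaw 0.48 [414. 278.] [ 428.3 -342.1   18. ]
workpiece 0.91 [152.  76.] [609.6 182.8  18. ]
lever_pivot 0.55 [250.  92.] [637.3  31.6  68. ]
lever_tip 0.74 [251.  38.] [703.2  50.7  68. ]
4.5417 [570.00703572 -40.11303028 419.95350596] 0.2538981636601708 [ 0.62237274 -0.50708135  0.6994439 ]
```

View pics/w0.png

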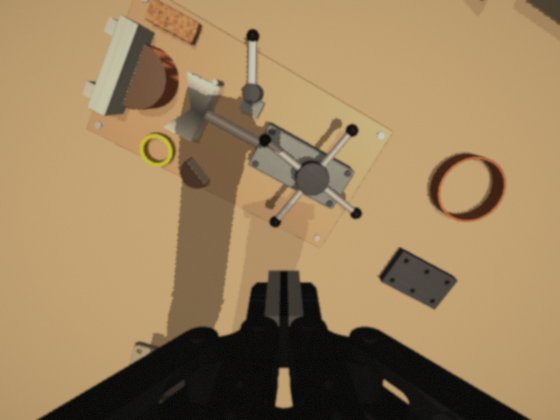

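```bash
python3 - <<'E'
from h import *
hub=np.array([555.5,-89.]);
for phi in(-21,69,159,-111):
  for s in(90,-90):
    out=[]
    for a in range(phi+45,phi-141,-31):
        t=np.radians(a);y=np.radians((a+s+180)%360-180)
        q=inverse_kinematics([*(hub+58*np.array([np.cos(t),np.sin(t)])),80],[np.pi,0,y]); out.append(None if q is None else (round(q[0],1),round(q[2],1),round(q[6],2)))
    print(phi,s,out)
E
```

```text
-21 90 [(np.float64(0.7), np.float64(-0.8), np.float64(0.16)), (np.float64(0.7), np.float64(-0.8), np.float64(-0.31)), (np.float64(0.7), np.float64(-0.7), np.float64(-0.78)), (np.float64(0.7), np.float64(-0.7), np.float64(-1.26)), (np.float64(0.7), np.float64(-0.7), np.float64(-1.75)), (np.float64(0.7), np.float64(-0.6), np.float64(-2.27))]
-21 -90 [(np.float64(-0.2), np.float64(0.3), np.float64(-2.58)), (np.float64(-0.8), np.float64(1.3), np.float64(-2.59)), (np.float64(1.0), np.float64(-1.2), np.float64(2.13)), (np.float64(1.1), np.float64(-1.2), np.float64(1.64)), (np.float64(0.9), np.float64(-0.9), np.float64(1.28)), (np.float64(0.9), np.float64(-0.9), np.float64(0.79))]
69 90 [(np.float64(1.0), np.float64(-1.2), np.float64(1.57)), (np.float64(0.8), np.float64(-1.0), np.float64(1.1)), (np.float64(0.7), np.float64(-0.9), np.float64(0.59)), (np.float64(0.7), np.float64(-0.8), np.float64(0.12)), (np.float64(0.7), np.float64(-0.8), np.float64(-0.35)), (np.float64(0.7), np.float64(-0.7), np.float64(-0.83))]
69 -90 [(np.float64(0.7), np.float64(-0.8), np.float64(-1.36)), (np.float64(0.
[... 881 characters left out ...]
float64(-2.47))]
-111 90 [(np.float64(0.7), np.float64(-0.7), np.float64(-1.21)), (np.float64(0.7), np.float64(-0.7), np.float64(-1.7)), (np.float64(0.7), np.float64(-0.6), np.float64(-2.22)), (np.float64(-0.2), np.float64(0.3), np.float64(-2.59)), (np.float64(1.2), np.float64(-1.4), np.float64(2.59)), (np.float64(1.0), np.float64(-1.2), np.float64(2.07))]
-111 -90 [(np.float64(1.1), np.float64(-1.2), np.float64(1.68)), (np.float64(0.9), np.float64(-1.0), np.float64(1.33)), (np.float64(0.9), np.float64(-0.9), np.float64(0.84)), (np.float64(0.9), np.float64(-0.8), np.float64(0.31)), (np.float64(0.8), np.float64(-0.8), np.float64(-0.28)), (np.float64(0.7), np.float64(-0.8), np.float64(-0.89))]
```

```bash
cat >> h.py <<'E'
hub=np.array([555.5,-89.])
def P(a,r=58,z=80):
    t=np.radians(a);return [*(hub+r*np.array([np.cos(t),np.sin(t)])),z],[np.pi,0,np.radians((a+90+180)%360-180)]
def tang(a):
    f=np.array(get_obs()["ft_force"]);t=np.radians(a);return f[:2]@[-np.sin(t),np.cos(t)],f   # resisting = +
E
python3 - <<'E'
from h import *
p,r=P(112,z=200);reach(p,r);print(tang(112))
p,r=P(112);movel(p);base=tang(112)[0];print(tang(112))
a=112
while a>-40:
    a-=6;p,r=P(a);movel(p,60,r);f,F=tang(a);print(a,round(f-base,1),F.round(1))
    if f-base>15: break
print(get_obs()["time"])
im=snapshot("wrist");cv2.imwrite("pics/w1.png",im[:,:,::-1])
for t,h in(("jaw",18),("workpiece",18),("spoke_tip",95)):
  for c in("wrist","side","top"):
    if c!="wrist" and t=="jaw": snapshot(c)
    for d in landmark_of(c,t)[:2]: print(c,t,round(d["conf"],2),ray(c,d["location"],h).round(1))
E
```

```text
(np.float64(-1.382016141995544), array([1.1253698 , 0.90385871, 0.10286893]))
(np.float64(-0.2097047272249637), array([ 0.51486668, -0.71453986, -0.06155847]))
106 -0.2 [0.3 0.4 0.2]
100 -0.2 [ 0.2  0.9 -0.5]
94 0.5 [-0.3  0.2  0.9]
88 0.2 [-0.  -0.4 -1.4]
82 0.1 [0.2 0.5 0.6]
76 0.4 [ 0.   0.9 -0.3]
70 0.2 [0.  0.1 0. ]
64 1.5 [-1.5 -0.2 -0.1]
58 1.1 [-0.8  0.4  0.3]
52 0.9 [-0.5  0.6  0.3]
46 0.7 [-0.9 -0.1  0.6]
40 0.5 [0.4 0.7 0.1]
34 0.8 [ 0.1  0.7 -0.1]
28 0.6 [-0.5  0.2 -0.7]
22 0.6 [0.  0.5 0.2]
16 1.3 [-0.1  1.1  0.6]
10 1.1 [-0.3  0.8 -0.2]
4 0.4 [0.1 0.2 0.1]
-2 0.6 [0.4 0.4 0.5]
-8 0.7 [-0.1  0.5 -0.3]
-14 0.4 [ 0.7 -0.  -0. ]
-20 0.4 [ 0.4  0.1 -1.1]
-26 0.9 [-0.1  0.8 -0.7]
-32 0.8 [ 0.3  0.5 -0.1]
-38 1.7 [0.6 1.4 0.4]
-44 -0.1 [-0.4 -0.  -0.8]
14.7833
side jaw 0.7 [587.7 101.9  18. ]
top jaw 0.8 [594.4 102.5  18. ]
top jaw 0.41 [604.4 177.1  18. ]
side workpiece 0.69 [600.  202.4  18. ]
side workpiece 0.25 [729.1   3.9  18. ]
top workpiece 0.96 [612.9 182.9  18. ]
wrist spoke_tip 0.69 [ 635.5 -118.6   95. ]
side spoke_tip 0.81 [ 642.4 -113.9   95. ]
```

View pics/w1.png

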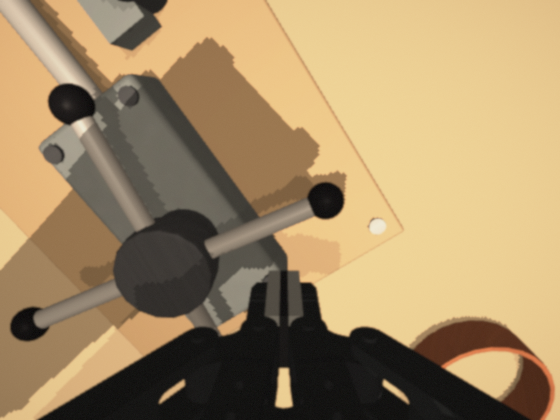

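```bash
python3 - <<'E'
from h import *
o=get_obs();print(o["tcp_pos"],o["tool_rot"],o["width"],P(-44))
im=snapshot("side");cv2.imwrite("pics/s1.png",cv2.resize(im[130:300,180:400,::-1],None,fx=3.4,fy=3.4))
E
```

```text
[ 597.23385079 -129.2614558    79.99874869] [3.14158177e+00 4.70023334e-06 8.03145729e-01] 0.2484576527524589 ([np.float64(597.2217084196418), np.float64(-129.29018548662185), 80], [3.141592653589793, 0, np.float64(0.8028514559173916)])
```

View pics/s1.png

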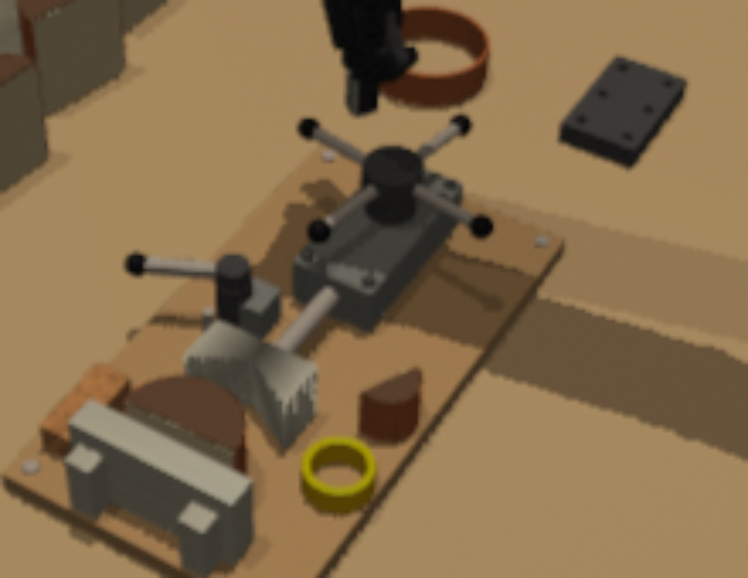

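```bash
cat >> h.py <<'E'
def proj(cam,p):
    c=camera_info(cam);R=Ro.from_euler("xyz",c["rotation"]).as_matrix()
    u=np.array(c["intrinsics"])@(R.T@(np.array(p)-c["position"]));return u[:2]/u[2]
E
python3 - <<'E'
from h import *
p=get_obs()["tcp_pos"]
for c in("side","wrist","top"):
    print(c,proj(c,p),"hub",proj(c,[*hub,95]), "hubtop",proj(c,[*hub,107]))
    snapshot(c)
    for t in("wheel_hub","lever_pivot","fixture"):
        print([(t,np.round(d["location"]),round(d["conf"],2)) for d in landmark_of(c,t)[:2]])
print(camera_info("wrist")["position"],camera_info("wrist")["rotation"])
E
```

```text
side [285.31971601 172.52376315] hub [295.2060384  181.06615865] hubtop [295.44727204 177.50104771]
[('wheel_hub', array([295., 180.]), 0.55)]
[('lever_pivot', array([248., 207.]), 0.65), ('lever_pivot', array([294., 254.]), 0.38)]
[('fixture', array([265., 237.]), 0.76), ('fixture', array([233., 272.]), 0.31)]
wrist [282.16704189 253.13184927] hub [167.75930246 265.36521075] hubtop [160.02713407 276.71013106]
[]
[]
[('fixture', array([86., 57.]), 0.85), ('fixture', array([324., 201.]), 0.69)]
top [338.92396214 197.95703057] hub [325.54850419 210.77548329] hubtop [326.14951605 209.95487323]
[('wheel_hub', array([326., 212.]), 0.79)]
[('lever_pivot', array([283., 184.]), 0.48)]
[('fixture', array([281., 206.]), 0.88)]
[654.41558508 -71.0162081  258.90087777] [ 2.81547155e+00 -5.06003536e-05 -7.67303512e-01]
```

```bash
python3 - <<'E'
from h import *
K=np.array(camera_info("wrist")["intrinsics"]);print(K[0,0],K[1,1], "cam z implied",95+K[0,0]/1.888)
p,r=P(-62);movel(p,80,r)
print(get_obs()["ft_force"])
im=snapshot("wrist");cv2.imwrite("pics/w2.png",im[:,:,::-1])
im=snapshot("side")
g=[d["location"] for c in("wrist",) for d in landmark_of(c,"spoke_tip")[:4]];print(g)
for z in range(75,44,-5):
    p[2]=z;movel(p,40);o=get_obs();f=o["ft_force"];print(z,f.round(1),o["tcp_pos"][2])
    if abs(f[2])>5: break
E
```

```text
357.3604655633372 357.3604655633372 cam z implied 284.2799076076998
[ 0.08984217  0.0412044  -0.8211165 ]
[[296.7, 155.0]]
75 [-0.7 -0.3 -0.2] 74.47436831498156
70 [0.2 0.4 0.8] 69.60339895265685
65 [-0.6  0.2 -0.1] 64.65421812483865
60 [0.7 1.  0.4] 59.65835872156022
55 [0.6 1.2 0.9] 54.66055186589896
50 [ 0.2 -0.4  0.8] 49.65361322755338
45 [ 0.   0.4 -0. ] 44.650574055805734
```

```bash
python3 - <<'E'
from h import *
im=snapshot("side");p=get_obs()["tcp_pos"];print(p,get_obs()["time"])
for dz in(0,20,30,40): print(dz,((proj("side",p+[0,0,dz])-[220,120])*5).round())
cv2.imwrite("pics/s2.png",cv2.resize(im[120:220,220:360,::-1],None,fx=5,fy=5,interpolation=cv2.INTER_CUBIC))
E
```

```text
[ 582.62771815 -140.1312284    44.83893012] 18.625
0 [356. 307.]
20 [358. 279.]
30 [358. 265.]
40 [359. 251.]
```

View pics/s2.png

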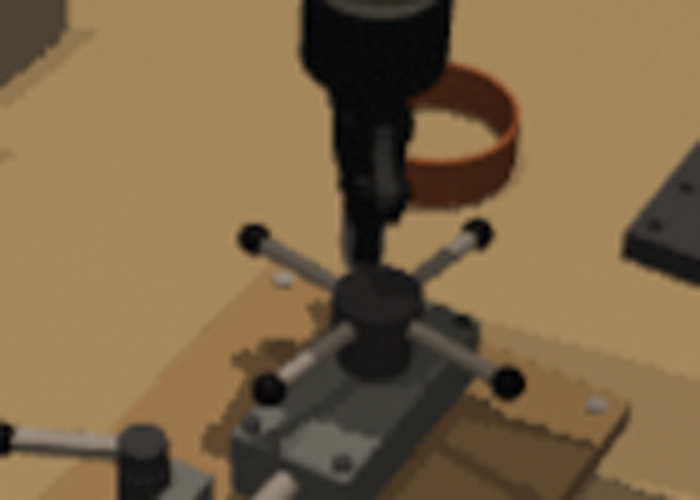

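```bash
python3 - <<'E'
from h import *
p,r=P(-62,z=150);movel(p,200)
p,r=P(112,z=150);reach(p,r)
p[2]=45;movel(p,100);base=tang(112)[0];print(tang(112))
a=112
while a>-35:
    a-=6;p,r=P(a,z=45);movel(p,60,r);f,F=tang(a);print(a,round(f-base,1),F.round(1))
    if f-base>15: break
    if a==64:
        snapshot("side"); print([ray("side",d["location"],95) for d in landmark_of("side","spoke_tip")])
print(get_obs()["time"])
for c in("side","top"):
    im=snapshot(c);
    for t,h in(("jaw",18),("workpiece",18),("spoke_tip",95)):
        for d in landmark_of(c,t)[:2]: print(c,t,round(d["conf"],2),ray(c,d["location"],h).round(1))
im=snapshot("wrist");cv2.imwrite("pics/w3.png",im[:,:,::-1])
E
```

```text
(np.float64(0.3738129425541027), array([-0.32265821, -0.19927427,  0.07890816]))
106 -1.0 [0.5 0.5 0.1]
100 0.0 [-0.3 -0.2 -0.2]
94 -0.4 [0.1 0.1 0.7]
88 -0.5 [ 0.1 -1.3  0.3]
82 0.5 [-1.  -0.9 -0.2]
76 1.2 [-1.7 -0.4 -0.2]
70 0.9 [-1.3  0.3 -0.4]
64 1.0 [-1.8 -0.6 -0.1]
[array([476.26956271, 505.39141175,  95.        ])]
58 1.0 [-1.   1.1 -0.2]
52 1.5 [-1.7  0.8 -0.7]
46 0.4 [-0.6  0.5 -0.9]
40 0.4 [-0.7  0.4  0.1]
34 0.8 [-1.5  0.4 -1.2]
28 0.6 [0.5 1.4 0.8]
22 -0.5 [ 0.3 -0.  -0.5]
16 0.7 [-0.2  1.  -0.4]
10 0.9 [0.2 1.3 0.2]
4 1.1 [-0.5  1.4  0.4]
-2 1.4 [-1.   1.8 -0.6]
-8 0.1 [-1.   0.6 -0.3]
-14 0.1 [-0.3  0.6  0.4]
-20 0.7 [-0.3  1.3 -0.2]
-26 2.2 [ 1.8  2.  -0.2]
-32 0.9 [0.5 1.2 0.8]
-38 0.4 [ 0.5  0.6 -0.1]
29.4083
side jaw 0.71 [593.2 149.4  18. ]
side workpiece 0.61 [601.8 200.3  18. ]
side spoke_tip 0.94 [ 490.2 -135.    95. ]
side spoke_tip 0.54 [571.3 204.6  95. ]
top jaw 0.81 [601.2 145.1  18. ]
top workpiece 0.83 [598.9 194.1  18. ]
top spoke_tip 0.95 [ 484.5 -137.2   95. ]
top spoke_tip 0.7 [486.5  72.1  95. ]
```

View pics/w3.png

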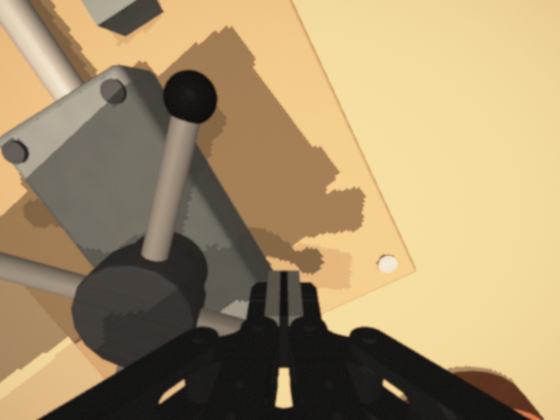

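```bash
python3 - <<'E'
from h import *
a=-38;base=0.3
while a>-80:
    a-=4 if a>-52 else 1.5;p,r=P(a,z=45);movel(p,60,r);f,F=tang(a);print(a,round(f-base,1),F.round(1))
    if f-base>14: break
print(get_obs()["time"])
for c in("side","top"):
    im=snapshot(c)
    for t,h in(("jaw",18),("workpiece",18),("spoke_tip",95),("lever_tip",68),("lever_pivot",68)):
        for d in landmark_of(c,t)[:2]: print(c,t,round(d["conf"],2),ray(c,d["location"],h).round(1))
E
```

```text
-42 1.4 [1.7 0.8 0.8]
-46 1.9 [2.5 0.6 1.2]
-50 4.9 [5.2 1.8 0.2]
-54 4.7 [ 5.2  1.3 -0.8]
-55.5 7.3 [ 8.2  1.5 -3.2]
-57.0 6.1 [ 6.2  2.2 -0.1]
-58.5 5.9 [6.2 1.8 0.6]
-60.0 6.2 [ 6.2  2.3 -0.9]
-61.5 6.7 [ 6.3  3.2 -0.1]
-63.0 7.7 [ 8.2  1.5 -2.4]
-64.5 8.6 [ 9.1  1.6 -2.6]
-66.0 13.9 [14.3  2.7 -5.4]
-67.5 17.9 [18.6  2.8 -8.5]
33.1083
side jaw 0.97 [602.9 156.8  18. ]
side jaw 0.45 [ 585.  -182.7   18. ]
side workpiece 0.72 [604.5 202.   18. ]
side spoke_tip 0.76 [ 470.7 -107.9   95. ]
side lever_tip 0.59 [706.6  46.4  68. ]
side lever_pivot 0.55 [640.3  31.5  68. ]
top jaw 0.73 [599.4 154.3  18. ]
top spoke_tip 0.8 [465.1 -96.7  95. ]
top spoke_tip 0.26 [674.5 154.8  95. ]
top lever_tip 0.47 [707.5  49.5  68. ]
top lever_tip 0.16 [ 465.6 -100.9   68. ]
top lever_pivot 0.67 [632.3  31.8  68. ]
top lever_pivot 0.53 [704.8  54.7  68. ]
```

```bash
cat > l.py <<'E'
from h import *
piv=np.array([637.,31.])
def L(a,z=20,r=52):
    t=np.radians(a);return [*(piv+r*np.array([np.cos(t),np.sin(t)])),z],[np.pi,0,np.radians(a+90)]
E
python3 - <<'E'
from l import *
p,r=P(-68.7,z=45);movel(p,40,r);print(tang(-68.7)); wait(.3)
p,r=P(-50,z=45);movel(p,80,r);p[2]=150;movel(p,200)
for c in("side","top"):
    snapshot(c)
    for t,h in(("jaw",18),("workpiece",18),("spoke_tip",95),("lever_tip",68)):
        for d in landmark_of(c,t)[:1]: print(c,t,round(d["conf"],2),ray(c,d["location"],h).round(1))
p,r=L(-32,150);reach(p,r);p[2]=20;movel(p,120)
base=get_obs()["ft_force"];print(base,get_obs()["time"])
a=-32
while a<75:
    a+=6 if a<52 else 2;p,r=L(a);movel(p,60,r);F=get_obs()["ft_force"]-base;print(a,F.round(1))
    if np.hypot(F[0],F[1])>(7 if a>40 else 10): break
print(get_obs()["time"])
for c in("side","top"):
    im=snapshot(c)
    for t,h in(("lever_tip",68),("lever_pivot",68)):
        for d in landmark_of(c,t)[:1]: print(c,t,round(d["conf"],2),ray(c,d["location"],h).round(1))
im=snapshot("wrist");cv2.imwrite("pics/w4.png",im[:,:,::-1])
E
```

```text
(np.float64(22.415050409809307), array([ 23.08965075,   2.48485148, -12.68726099]))
side jaw 0.83 [600.  158.2  18. ]
side workpiece 0.7 [605.4 200.8  18. ]
side spoke_tip 0.72 [ 473.5 -107.6   95. ]
top jaw 0.7 [592.1 151.3  18. ]
top workpiece 0.71 [608.5 193.5  18. ]
top spoke_tip 0.86 [ 475.3 -103.3   95. ]
top lever_tip 0.64 [705.1  48.2  68. ]
[-0.25903828 -0.58834504 -0.52214453] 37.8333
-26 [0.2 0.8 0.9]
-20 [0.5 0.2 0.3]
-14 [0.2 0.4 0.6]
-8 [0.6 0.9 0.1]
-2 [0.3 0.4 0.1]
4 [-0.6  0.9  1. ]
10 [1.  0.6 0.3]
16 [0.9 0.  0.3]
22 [-0.3  1.2  0.2]
28 [-0.2 -0.2  1.1]
34 [0.2 0.2 0.5]
40 [ 0.1  1.  -0.2]
46 [0.2 0.5 0.2]
52 [-0.6  0.1  0.5]
54 [ 1.1  0.6 -0.9]
56 [1.1 0.2 0.1]
58 [ 1.7 -0.3  0. ]
60 [ 3.8  0.3 -0.8]
62 [10.4 -1.1 -3.3]
42.7
side lever_tip 0.66 [653.3  99.5  68. ]
side lever_pivot 0.75 [645.8  31.4  68. ]
top lever_tip 0.45 [653.6  98.1  68. ]
```

View pics/w4.png

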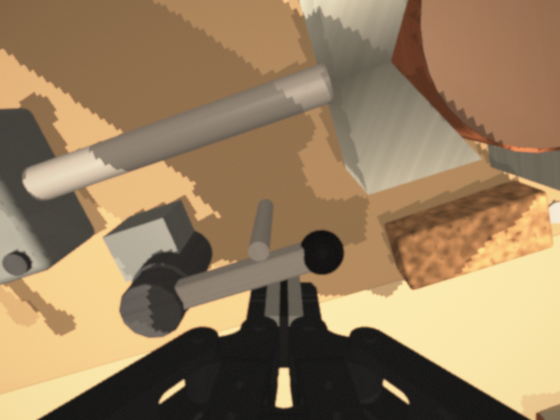

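```bash
python3 - <<'E'
from l import *
wait(.3)
p,r=L(45);movel(p,80,r);p[2]=200;movel(p,200)
reach([600,60,330],r);
im=snapshot("wrist");cv2.imwrite("pics/w5.png",im[:,:,::-1])
for t,h in(("jaw",18),("workpiece",18),("lever_tip",68),("lever_pivot",68)):
    for d in landmark_of("wrist",t)[:1]: print(t,round(d["conf"],2),d["location"])
print(get_obs()["time"],get_obs()["ft_force"])
E
```

```text
jaw 0.86 [333.6, 109.4]
workpiece 0.96 [367.8, 85.0]
lever_tip 0.86 [332.2, 172.9]
lever_pivot 0.9 [288.9, 203.3]
45.75 [ 1.01925158  0.21386583 -0.80872129]
```

View pics/w5.png

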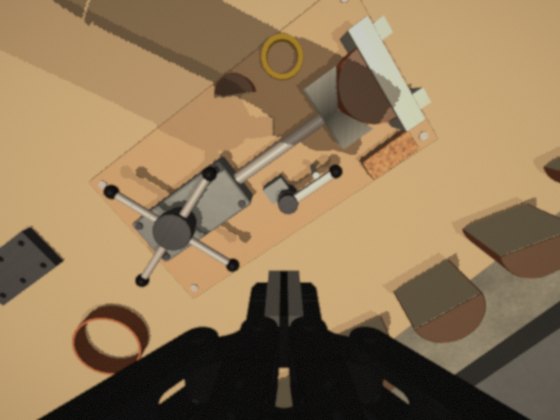

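The half-round (about 367,85) is flat on the fence with the vee jaw against it. The lever (288,203 to 335,172) lies on its pin, parallel to the rod, and the arm is clear.

```bash
python3 -c "
from cell import *
print(sign_off())"
```

```text
the job is handed in; nothing more can be done
None
```

I clamped the half-round flat on the fence with the jaw snug, pushed the lock lever against its stop pin, moved the arm clear and signed off after about 46 s; sign-off returned no verdict, so this rests on the last wrist picture and the push forces.

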